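Put the dropper bottle back and shut the reagent case

TASK

A dropper bottle has been left lying on the bench. Put it back in the reagent case, standing upright in the free place beside the others and set down rather than dropped, then shut the case's lid fully. Leave the other bottles and the rest of the bench as they are.

Things in the scene. Friction and masses are not known exactly. Their poses are not given: they have to be found in the camera images.
- bottle: The amber glass dropper bottle, 108 mm tall, about 0.12 kg, lying on its side on the bench at the start (it can roll). Origin at the centre of its base; its z axis runs along it to the bulb. From the base: round body 42 mm diameter to 58 mm, shoulder to 68 mm, cap to 88 mm, bulb to 108 mm. Centre of mass about 37 mm from the base; put down leaning less than 0.4 rad it rocks upright.
- bottle_cap (a point): Middle of the bottle's ribbed black screw cap: 26 mm diameter, from 68 to 88 mm above the base; above it a black bulb 15 mm in diameter, 20 mm long. Held from the side or aslant it does not go into the case: walls and neighbours leave room only for a hand straight from above, on the cap, fingers closing along the row.
- case: Blue reagent case, open on top, fixed to the bench. Origin: centre of its underside; x across it towards the hinge, y along its row of four places. Outside 100 mm (x) by 266 mm (y), rim 112 mm high, walls 6 mm, floor 8 mm thick. Partitions 4 mm thick, 50 mm high, at y = -63, 0, 63 mm. Carrying handle 21 mm out of the -x side, 60 mm up.
- free_place (a point): Centre of the floor of the free place, where the bottle belongs, 8 mm above the bench, at y = 31.5 mm in the case (the other places: -94.5, -31.5 and 94.5 mm). Each place is 88 mm (x) by 59 mm (y) inside.
- lid (a joint): Opening angle of the case's lid in rad: 0 shut, about 1.9 standing open at the start, stop at 2.25. The hinge runs along the case's y axis at the +x rim; it is a stiff friction hinge (0.3 N m), so the lid stays at any angle and needs about 3 to 7 N at its edge all the way down. There is no latch.
- lid_edge (a point): Middle of the lid's free edge, on its outer (top) face. The lid is a 0.25 kg shallow tray, 100 mm hinge to edge, 266 mm long, 22 mm deep; shut, its top is 134 mm above the bench. A 50 mm wide, 9 mm long finger lip stands out of the free edge below this point.
- hinge (a point): Middle of the hinge line, 112 mm above the bench, on the outside of the case's +x wall. The lid's outer face lies 22 mm off this line.
- bottle_a: Amber glass dropper bottle like bottle (same sizes), standing upright in one of the other three places of the case. Origin at the centre of its base, z up to the bulb. Not to be disturbed.
- bottle_b: Amber glass dropper bottle like bottle (same sizes), standing upright in one of the other three places of the case. Origin at the centre of its base, z up to the bulb. Not to be disturbed.
- bottle_c: Amber glass dropper bottle like bottle (same sizes), standing upright in one of the other three places of the case. Origin at the centre of its base, z up to the bulb. Not to be disturbed.
- beaker: Glass beaker, 71 mm wide, 92 mm high, with a few rods standing in it to 140 mm; a bystander. Origin at the centre of its underside.
- flask: Conical flask, clear glass, base 84 mm, 132 mm high; a bystander. Origin at the centre of its underside.
- wash_bottle: White wash bottle with a red cap, 68 mm wide, 190 mm high with its spout; a bystander. Origin at the centre of its underside.
- tape: Brown roll of tape lying flat, 90 mm wide, 48 mm high; a bystander. Origin at the centre of its underside.
- marker: White marker pen with a blue cap lying on the bench, 130 mm long along its x axis, 18 mm high; a bystander. Origin at its middle, on its underside.
- reagent: Amber reagent bottle with a red cap, 72 mm wide, 150 mm high; a bystander. Origin at the centre of its underside.
- jar: Small glass jar with a white lid, 48 mm wide, 55 mm high; a bystander. Origin at the centre of its underside.
Mind the look-alikes: they are no part of the job. Leave any red look-alike of the bottle alone.

How it is judged:
By the outcome, as a careful person would: the job done as asked, in the order asked, and still so for the second after the job is handed in, with the robot touching nothing.
It also fails if it takes over 70 s, if anything falls off the work surface, if the arm or the gripper's body presses on something with over 40 N, if the wrist force passes 120 N, or if a joint passes its speed limit or range.

ROBOT

A 6-joint arm with a two-finger parallel gripper is mounted at the origin on the work surface. World frame = base frame: x ahead of the robot, y to its left, z up, the work surface at z = 0. Lengths are in mm, angles in rad, forces in N, time in s.
With the tool pointing down it reaches from about 350 to 775 mm from the base axis. Payload 7.3 kg.
Tool frame: the origin (TCP) lies on the centre line of the jaws, within the pads' length; the fingertips stand 14 mm ahead of it and the grasp point (between the pads) lies 5 mm behind it; z points along the fingers, y is the line along which they close (so a half turn about z gives the same grasp; the last joint's range is limited). The gripper opens to 92 mm and grips with 3 to 60 N. Pads are 19 mm wide; open, the fingers measure 130 mm over their backs; the gripper's body (75 mm by 190 mm) begins 47 mm behind the grasp point.
Start: joints at [1.06, 0.342, 1.524, -0, 1.275, -0.146], TCP at [187.286, 490.477, 240.741] pointing down, gripper open.
Joint ranges: [-2.53, 2.53], [-0.77, 2.02], [0.04, 2.7], [-1, 4.14], [0.28, 2.66], [-3.11, 3.11]. Speed limits (rad/s): [2.57, 2.57, 3.14, 3.14, 3.14, 3.14].

INTERFACE

Orientations are given as [roll, pitch, yaw] about the fixed x, y, z axes, in that order (R = Rz(yaw) Ry(pitch) Rx(roll)).
In Python, from plant import get_obs, capture, bot, spot_in, trace, pinpoint gives the robot as it stands.
- The arm moves only by the tool play_rows, never from a script. Its argument "rows" is a list of rows, each a list of 2 entries, a list of its own where there are three numbers: the shift along the world's x, y, z in units of 3 cm (1.0 is 3 cm), then the turn, a rotation vector about the world's x, y, z in units of 8 degrees (1.0 is 8 degrees). A call has 1 to 12 rows; each row shifts and turns the commanded pose from where the row before left it; what a row does not reach is not made up. A row lasts 1/8 s, in which the tool goes at most 62.5 mm and 10.7 degrees, less where a joint would pass 70% of its speed; a pose out of reach is approached as far as the arm can. A call with a number of a shift or a turn outside -1 to 1 is refused whole. A call with a gripper value outside its range is refused whole. "hand" is the opening, from -1 (shut) to 1 (fully open), set as the call begins (left out, the last holds). The fingers move at their own pace and stop on an object; the grip force is fixed at half the most. Time passes only in rows, so rows that do not move let the fingers close. It gives the time, the measured TCP pose, the force, the opening and the grip force at its end, in the units of the state.
- get_obs(): the state, without advancing time (a new reading comes with each control period).
- capture(name): name is "scene" or "top" or "wrist"; returns a dict with "frame" (480x640x3 uint8, red, green, blue), "fov_y" (degrees; the focal length in pixels is half the picture's height over the tangent of half this angle, whatever the lens; pixels are square), "cx", "cy" (the principal point, pixels), "rvec" (rotation vector, rad) and "tvec" (3), from world to camera coordinates, as OpenCV has them; the wrist camera has in their place "hand_eye" (4x4, takes a point from camera to tool coordinates, whose origin is the TCP and whose axes are the flange's). Camera axes: x right, y down, z forward; pixel columns grow to the right and rows downward; lengths in mm; the calibration is good to about 2 mm. A picture is of the moment at which its call begins: read the wrist's pose just before it. There is no depth.
- bot.close_job(): hands the job in; it is judged then, once.
Trained networks look in the newest picture that a camera, given by its name, has taken for a name from the list of things; names that differ only in an ending like _2 or _b are one class to them, and where a whole thing is asked for, a point or a joint stands for the part that bears it (a point fixed in the world has none). Each returns a list of dicts, best first, with "p" (0 to 1); they miss things now and then, are a little off and sometimes report something else, mostly with a low value. They report only what shows in the picture. A call takes as long as a camera call. They do not tell look-alikes from the thing itself.
- spot_in(query, camera): "at" ([row, column] in pixels, amid what is visible of it).
- trace(query, camera): "mask" (480x640 bool, what is visible of it) and "at" ([row, column] in pixels, amid what is visible of it).
- pinpoint(query, camera): "at" ([row, column] in pixels: a listed point, or the origin of a listed thing).
The state is a dict: "time": time; "joint_positions": joint angles; "dq": joint speeds; "tau": joint torques, N m; "tool_pos": TCP position; "tcp_rot": TCP orientation; "contact_force": force on the tool from outside, world axes, zero at the start; "moment": the same for the moment, N m; "grip_width": finger opening in mm; "finger_force": force on a finger pad.
Only numpy, scipy, OpenCV 4.12 (cv2) and the standard library are available. Lean on these libraries where they do the work, as an engineer would, in place of code of your own. Each camera call takes 0.05 s, during which the arm holds its last target. There are 200 camera calls.

## Working session

There is one attempt and no reset: what is moved stays moved. The work goes in short steps, Python scripts to look and compute and a tool call to move; the robot and the scene stay as the last step left them, time stands still between calls to the robot, and variables do not carry over. Pictures are saved under pics/ and viewed, at most 10 in all, crops included, and the job is handed in when it is done.

Besides the shell and the picture viewer there is one more tool, called after "Request:" by a JSON object that holds its "op" and its "data". play_rows: Moves the arm, as the interface text tells. Shifts and turns lie within -1 to 1; 1 stands for 3 cm of shift or 8 degrees of turn. Its arguments: {"type":"object","properties":{"rows":{"type":"array"},"hand":{"type":"number"}},"required":["rows"]}

```bash
ls; mkdir -p pics; cat > h.py <<'E'
import numpy as np, cv2
from scipy.spatial.transform import Rotation as R
from plant import get_obs, capture, bot, spot_in, trace, pinpoint
def cam(name):
    o=get_obs(); c=capture(name)
    f=240/np.tan(np.radians(c["fov_y"])/2)
    K=np.array([[f,0,c["cx"]],[0,f,c["cy"]],[0,0,1]])
    if "rvec" in c:
        Rw=cv2.Rodrigues(np.array(c["rvec"],float))[0]; t=np.array(c["tvec"],float).ravel()
    else:
        T=np.eye(4);T[:3,:3]=R.from_euler('xyz',o["tcp_rot"]).as_matrix();T[:3,3]=o["tool_pos"]
        M=np.linalg.inv(T@np.array(c["hand_eye"])); Rw=M[:3,:3];t=M[:3,3]
    return c["frame"],K,Rw,t
def ray(p,K,Rw,t):
    d=Rw.T@np.linalg.solve(K,[p[1],p[0],1.]); return -Rw.T@t,d
def onz(p,z,K,Rw,t):
    o,d=ray(p,K,Rw,t); return o+d*(z-o[2])/d[2]
def proj(P,K,Rw,t):
    q=K@(Rw@np.asarray(P,float)+t); return q[[1,0]]/q[2]
def tri(obs):
    A=np.zeros((3,3));b=np.zeros(3)
    for p,c in obs:
        o,d=ray(p,*c); d/=np.linalg.norm(d); M=np.eye(3)-np.outer(d,d);A+=M;b+=M@o
    return np.linalg.solve(A,b)
def save(n,f): cv2.imwrite("pics/"+n+".png",f[:,:,::-1])
E
cat > a.py <<'E'
from h import *
C={}
ims=[]
for n in("scene","top"):
    f,*c=cam(n);C[n]=c;save(n,f)
    print(n,"campos",(-c[1].T@c[2]).round(),c[0][0,0].round())
    for q in("bottle","case","beaker","flask","wash_bottle","tape","marker","reagent","jar"):
        print(n,q,[(np.round(r["at"]).tolist(),round(r["p"],2)) for r in spot_in(q,n)[:6]])
    for q in("bottle","bottle_cap","free_place","lid_edge","hinge","case"):
        print(n,"pin",q,[(np.round(r["at"],1).tolist(),round(r["p"],2)) for r in pinpoint(q,n)[:6]])
E
python3 a.py
```

```text
pics
scene campos [1253. -453.  726.] 472.0
scene bottle [([254.0, 351.0], 0.71), ([282.0, 280.0], 0.66), ([220.0, 439.0], 0.59)]
scene case [([204.0, 438.0], 0.6)]
scene beaker [([317.0, 397.0], 0.77), ([353.0, 247.0], 0.69)]
scene flask [([358.0, 249.0], 0.87)]
scene wash_bottle [([278.0, 105.0], 0.7), ([315.0, 397.0], 0.61)]
scene tape [([361.0, 180.0], 0.87)]
scene marker [([236.0, 317.0], 0.51)]
scene reagent [([294.0, 471.0], 0.9)]
scene jar [([334.0, 338.0], 0.79), ([207.0, 440.0], 0.32)]
scene pin bottle [([274.5, 296.9], 0.69), ([260.4, 366.8], 0.62)]
scene pin bottle_cap [([284.9, 269.7], 0.82), ([252.1, 333.6], 0.8)]
scene pin free_place [([236.3, 413.4], 0.76)]
scene pin lid_edge [([158.2, 463.9], 0.91)]
scene pin hinge [([195.5, 446.6], 0.93)]
scene pin case [([243.1, 421.9], 0.8)]
top campos [ 429. -127. 1043.] 456.0
top bottle [([300.0, 206.0], 0.87), ([262.0, 358.0], 0.71), ([272.0, 288.0], 0.69), ([267.0, 136.0], 0.16)]
top case [([265.0, 162.0], 0.98), ([326.0, 300.0], 0.22)]
top beaker [([162.0, 294.0], 0.59), ([314.0, 525.0], 0.51)]
top flask [([195.0, 420.0], 0.82)]
top wash_bottle [([315.0, 523.0], 0.69)]
top tape [([197.0, 480.0], 0.56)]
top marker []
top reagent [([159.0, 223.0], 0.87)]
top jar [([327.0, 298.0], 0.71), ([179.0, 342.0], 0.64)]
top pin bottle [([222.7, 185.8], 0.91), ([255.9, 276.0], 0.9), ([263.7, 340.2], 0.89), ([300.3, 208.4], 0.8), ([249.3, 193.2], 0.77)]
top pin bottle_cap [([286.0, 292.2], 0.66), ([265.0, 375.1], 0.63)]
top pin free_place [([277.7, 199.0], 0.81)]
top pin lid_edge [([265.2, 116.7], 0.79)]
top pin hinge [([259.8, 156.6], 0.73), ([223.3, 187.2], 0.56)]
top pin case [([264.6, 197.8], 0.71), ([264.4, 339.7], 0.46)]
```

View pics/top.png

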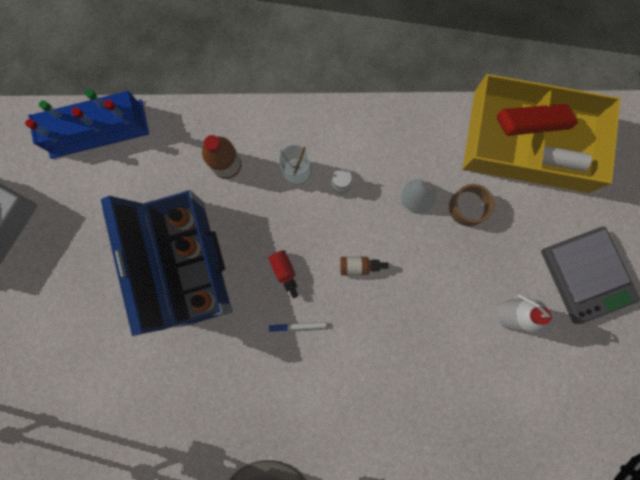

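View pics/scene.png

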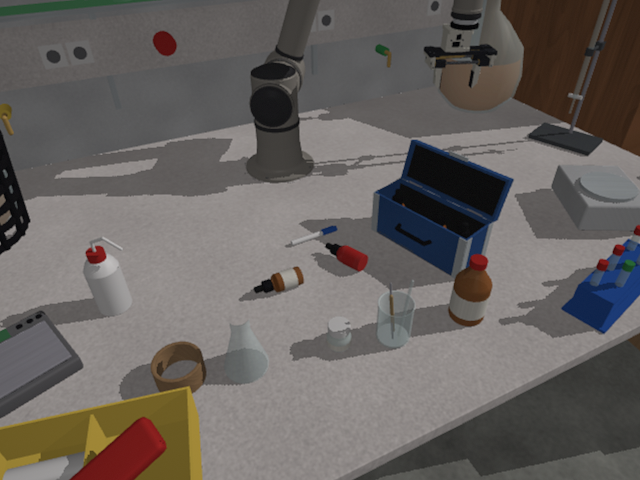

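Top view: candidates for the bottle are the amber lying bottle (265,360), a red look-alike (270,284), the three standing in the case (218,178), (246,186), (300,202), and the reagent bottle (155,222). I choose the amber lying bottle at (265,360). In the scene view it is at (280,280), with the red one at (255,350). The free place is third from the top, at about (273,195).

```bash
cat > b.py <<'E'
from h import *
C={};pts={}
for n in("scene","top"):
    f,*c=cam(n);C[n]=c
    if n=="top": top=f
    P=lambda q:[r["at"] for r in pinpoint(q,n)]
    near=lambda q,p:min(P(q),key=lambda a:np.hypot(*(np.array(a)-p)))
    tgt={"scene":dict(bottle=(275,297),bottle_cap=(285,270),free_place=(236,413),lid_edge=(158,464),hinge=(195,447),case=(243,422)),
         "top":dict(bottle=(264,340),bottle_cap=(265,375),free_place=(278,199),lid_edge=(265,117),hinge=(260,157),case=(264,198))}[n]
    pts[n]={q:near(q,p) for q,p in tgt.items()}
    m=[r for r in trace("bottle",n) if np.hypot(*(np.array(r["at"])-(tgt["bottle"])))<40][0]["mask"]
    np.save(n+"_m.npy",m)
for q in pts["top"]:
    X=tri([(pts[n][q],C[n]) for n in C]); print(q,X.round(1),[np.round(proj(X,*C[n])-pts[n][q],1).tolist() for n in C])
for q,z in(("bottle",21),("bottle_cap",21),("free_place",8),("case",0),("hinge",112)):
    print(q,z,[onz(pts[n][q],z,*C[n]).round(1).tolist() for n in C])
# axis fit from masks
ys,xs=np.nonzero(np.load("top_m.npy"));W=np.array([onz((y,x),21,*C["top"])[:2] for y,x in zip(ys,xs)])
m=W.mean(0);u=np.linalg.svd(W-m,full_matrices=0)[2][0];s=(W-m)@u;v=(W-m)@[-u[1],u[0]]
print("mask",m.round(1),u.round(3),s.min().round(1),s.max().round(1),np.percentile(v,[1,99]).round(1))
# others: base positions
for q,z in(("jar",25),("flask",40),("marker",9),("beaker",50),("reagent",80),("wash_bottle",90)):
    pass
# case outline in top: lower wall (rim z=112)
save("crop",cv2.resize(np.hstack([top[225:310,260:400]]),None,fx=5,fy=5,interpolation=cv2.INTER_CUBIC))
E
python3 b.py
```

```text
Traceback (most recent call last):
  File "b.py", line 10, in <module>
    pts[n]={q:near(q,p) for q,p in tgt.items()}
              ~~~~^^^^^
  File "b.py", line 7, in <lambda>
    near=lambda q,p:min(P(q),key=lambda a:np.hypot(*(np.array(a)-p)))
                    ~~~^^^^^^^^^^^^^^^^^^^^^^^^^^^^^^^^^^^^^^^^^^^^^^
ValueError: min() iterable argument is empty
```

```bash
sed -i 's/near=lambda q,p:min(P(q),/near=lambda q,p:min(P(q)+[p],/' b.py; sed -i 's/^    m=\[r for/    ms=[r for/; s/<40\]\[0\]\["mask"\]/<40]/; s/np.save(n+"_m.npy",m)/\n    if ms: np.save(n+"_m.npy",ms[0]["mask"])/' b.py
# prefer detections: exclude the fallback unless nothing within 25px
sed -i 's/min(P(q)+\[p\],/min([a for a in P(q) if np.hypot(*(np.array(a)-p))<25] or [p],/' b.py
python3 b.py
```

```text
bottle [ 524.3 -165.3   31.4] [[-0.0, 0.1], [0.0, 0.1]]
bottle_cap [ 523.2 -236.9   19.7] [[0.0, -0.2], [-0.1, -0.2]]
free_place [504.4 153.8  15.9] [[0.0, -0.1], [-0.1, -0.1]]
lid_edge [508.7 261.9 202.6] [[0.2, -0.5], [-0.3, -0.5]]
hinge [525.5 217.2 110.5] [[-0.1, 0.2], [0.1, 0.2]]
case [532.8 169.8  -2.6] [[-0.0, 0.2], [0.1, 0.2]]
bottle 21 [[513.3, -161.1, 21.0], [525.3, -165.5, 21.0]]
bottle_cap 21 [[524.7, -236.9, 21.0], [523.0, -237.1, 21.0]]
free_place 8 [[496.1, 160.9, 8.0], [504.8, 155.7, 8.0]]
case 0 [[535.3, 167.0, 0.0], [532.8, 169.6, 0.0]]
hinge 112 [[527.3, 214.8, 112.0], [525.6, 217.1, 112.0]]
mask [ 524.2 -209.7] [-0.027 -1.   ] -47.1 60.9 [-20.4  20.6]
```

View pics/crop.png

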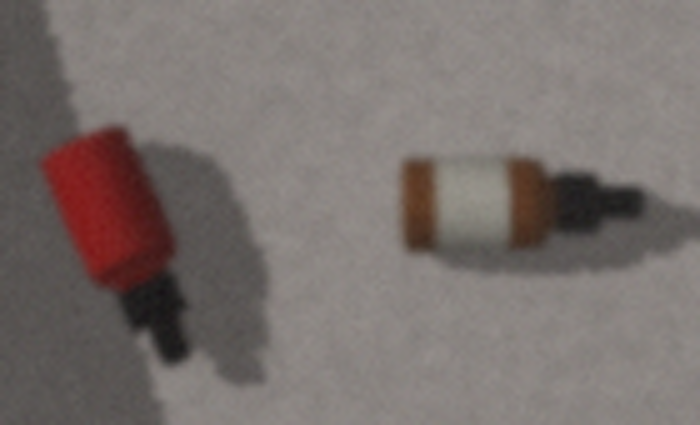

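Confirmed: the bottle I want is the amber lying one, not the red. Its base is near (525,-163) and the bulb points towards -y. Next I check the tool's orientation and the wrist camera geometry.

```bash
python3 - <<'E'
from h import *
o=get_obs();print(o["time"],o["tool_pos"],o["tcp_rot"]);print(R.from_euler('xyz',o["tcp_rot"]).as_matrix().round(3))
c=capture("wrist");print(np.round(c["hand_eye"],3),c["fov_y"],c["cx"],c["cy"])
E
```

```text
2.7 [187.26568428 490.46145361 240.71837256] [ 3.14155083e+00 -1.23891628e-05  2.77679528e+00]
[[-0.934  0.357  0.   ]
 [ 0.357  0.934  0.   ]
 [ 0.     0.    -1.   ]]
[[ 1.00000e-03 -9.59000e-01 -2.84000e-01  7.78380e+01]
 [ 1.00000e+00  1.00000e-03  1.00000e-03 -4.23000e-01]
 [-0.00000e+00 -2.84000e-01  9.59000e-01 -1.44419e+02]
 [ 0.00000e+00  0.00000e+00  0.00000e+00  1.00000e+00]] 62.592075688643384 317.9921678022997 245.74800078083155
```

Request:
{"op": "play_rows", "data": {"rows": [[[0.9,-0.8,0.6],[0,0,-0.72]],[[0.9,-0.8,0.6],[0,0,-0.72]],[[0.9,-0.8,0.6],[0,0,-0.72]],[[0.9,-0.8,0.6],[0,0,-0.72]],[[0.9,-0.8,0.6],[0,0,-0.72]],[[0.9,-0.8,0.6],[0,0,-0.72]],[[0.9,-0.8,0],[0,0,-0.72]],[[0.9,-0.8,0],[0,0,-0.72]],[[0.9,-0.8,0],[0,0,-0.72]],[[0.9,-0.8,0],[0,0,-0.72]],[[0.9,-0.8,0],[0,0,-0.72]],[[0.9,-0.8,0],[0,0,-0.72]]], "hand": 1}}

```text
time: 4.25
tool_pos: [512.1, 201.6, 348.7]
tcp_rot: [3.141, -0.0, 1.567]
contact_force: [-0.3, 0.5, 0.6]
grip_width: 92.0
finger_force: 0.0
```

```bash
cat > w.py <<'E'
from h import *
import sys
o=get_obs();print(o["time"],np.round(o["tool_pos"],1),np.round(o["tcp_rot"],3),np.round(o["joint_positions"],3))
f,*c=cam("wrist");save(sys.argv[1],f)
for q,z in(("bottle",8),("bottle_cap",86),("free_place",8),("lid_edge",None),("hinge",112),("case",0)):
    for r in pinpoint(q,"wrist"): print(q,np.round(r["at"],1),round(r["p"],2), onz(r["at"],z if z is not None else 205,*c).round(1))
E
python3 w.py w1
```

```text
4.25 [512.1 201.6 348.7] [ 3.141 -0.     1.567] [0.236 0.333 1.243 0.    1.566 0.24 ]
bottle [212.1 360.8] 0.8 [564.6 178.3   8. ]
bottle [243.  266.8] 0.73 [445.5 138.4   8. ]
bottle [200.5 414.1] 0.6 [630.3 192.8   8. ]
free_place [227.1 313.4] 0.84 [505.3 159.2   8. ]
lid_edge [151.4 311.8] 0.95 [506.9 263.  205. ]
lid_edge [228.3 314.4] 0.56 [508.5 206.7 205. ]
hinge [194.7 326.1] 0.73 [519.1 217.1 112. ]
case [217.4 335.9] 0.97 [533.9 169.9   0. ]
```

View pics/w1.png

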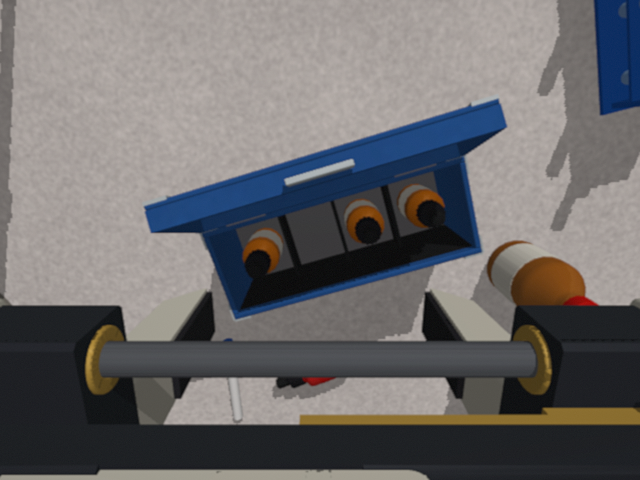

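The wrist view shows the case turned by about 16°. The free place is at pixel (227,313), and the near outer rim corners are at about (318,235) and (252,481).

```bash
python3 - <<'E'
from h import *
f,*c=cam("wrist")
a=onz((318,236),112,*c);b=onz((252,481),112,*c);d=b-a
print(a.round(1),b.round(1),np.linalg.norm(d).round(1),np.degrees(np.arctan2(d[1],d[0])).round(2))
u=d/np.linalg.norm(d);n=np.array([-u[1],u[0],0]);print("centre",((a+b)/2+50*n).round(1),"free",((a+b)/2+50*n-31.5*u).round(1))
from scipy.optimize import least_squares
ob=[]
def pt(q,loc,ref=None):
    r=pinpoint(q,"wrist")
    if r: ob.append((loc,r[0]["at"]))
for q,l in(("case",(0,0,0)),("free_place",(0,31.5,8)),("hinge",(50,0,112))): pt(q,l)
ob+=[((-50,133,112),(318,236)),((-50,-133,112),(252,481))]
def W(p,l):
    th=p[2];x=np.array([-np.sin(th),np.cos(th),0]);y=np.array([-np.cos(th),-np.sin(th),0])
    return np.array([p[0],p[1],0])+x*l[0]+y*l[1]+np.array([0,0,l[2]])
s=least_squares(lambda p:np.concatenate([proj(W(p,l),*c)-a for l,a in ob]),[534,170,.28],loss="soft_l1",x_scale=[10,10,.1])
print(s.x[:2].round(1),np.degrees(s.x[2]).round(2),s.fun.round(1));p=s.x
print("free",W(p,(0,31.5,8)).round(1));np.save("case.npy",p)
for l in [(0,-94.5,86),(0,-31.5,86),(0,94.5,86)]: print(W(p,l).round(1),proj(W(p,l),*c).round())
E
```

```text
[422.6  86.5 112. ] [674.8 160.9 112. ] 262.9 16.43
centre [534.6 171.6 112. ] free [504.4 162.7 112. ]
[534.1 170.5] 16.73 [-2.  -1.2 -0.1 -0.1  0.2  1.   1.9 -1.3 -0.   1. ]
free [503.9 161.4   8. ]
[624.6 197.7  86. ] [211. 428.]
[564.2 179.6  86. ] [228. 369.]
[443.6 143.3  86. ] [260. 257.]
```

Request:
{"op": "play_rows", "data": {"rows": [[[0,-1,0],[0,0,0]],[[0,-1,0],[0,0,0]],[[0,-1,0],[0,0,0]],[[0,-1,0],[0,0,0]],[[0,-1,0],[0,0,0]],[[0,-1,0],[0,0,0]],[[0,-1,0],[0,0,0]],[[0,-1,0],[0,0,0]],[[0,-1,0],[0,0,0]],[[0,-1,0],[0,0,0]],[[0,-1,-0.5],[0,0,0]],[[0,-1,-0.5],[0,0,0]]]}}

```text
time: 6.3
tool_pos: [511.3, -158.1, 318.7]
tcp_rot: [3.141, 0.0, 1.571]
contact_force: [-0.1, 0.3, -0.6]
grip_width: 91.8
finger_force: 0.0
```

Request:
{"op": "play_rows", "data": {"rows": [[[0.05,-0.63,0],[0.625,0,0]],[[0.05,-0.63,0],[0.625,0,0]],[[0.05,-0.63,-0.5],[0.625,0,0]],[[0.05,-0.63,-0.5],[0.625,0,0]],[[0.05,-0.63,-0.9],[0.625,0,0]],[[0.05,-0.63,-1],[0.625,0,0]],[[0.05,-0.63,-1],[0.625,0,0]],[[0.05,-0.63,-1],[0.625,0,0]]]}}

```text
time: 7.3
tool_pos: [523.5, -309.2, 171.0]
tcp_rot: [3.141, -0.7, 1.571]
contact_force: [0.7, 0.0, 0.8]
grip_width: 91.8
finger_force: 0.0
```

```bash
python3 w.py w2 | head -8; python3 - <<'E'
from h import *
f,*c=cam("wrist")
for z in (21,): 
  for q in("bottle","bottle_cap"):
    for r in pinpoint(q,"wrist"): print(q,r["at"],round(r["p"],2),onz(r["at"],21,*c).round(1))
m=trace("bottle","wrist")
for r in m:
    ys,xs=np.nonzero(r["mask"]);W=np.array([onz((y,x),21,*c)[:2] for y,x in zip(ys[::3],xs[::3])])
    print(r["p"],r["at"],W.mean(0),W.min(0),W.max(0))
E
```

```text
7.3 [ 523.5 -309.2  171. ] [ 3.141 -0.7    1.571] [-0.873  0.836  1.042  0.441  1.813 -0.888]
bottle [ 79.1 343.7] 0.94 [550.3  -2.8   8. ]
bottle [200.3 317.4] 0.66 [ 521.8 -155.4    8. ]
bottle_cap [100.8 277.4] 0.87 [ 489.5 -108.5   86. ]
bottle [200.5, 320.3] 0.66 [ 525.2 -161.6   21. ]
bottle [80.0, 343.1] 0.58 [549.2 -15.9  21. ]
bottle_cap [283.1, 319.2] 0.86 [ 524.3 -240.1   21. ]
bottle_cap [103.4, 277.7] 0.81 [481.6 -48.   21. ]
0.79 [245.7, 317.2] [ 522.05869551 -205.23333567] [ 499.84714111 -270.19877245] [ 544.10520138 -148.36239614]
0.72 [93.0, 308.8] [510.79613737 -33.33987639] [449.64599236 -68.17874545] [558.36128554  12.90870714]
```

View pics/w2.png

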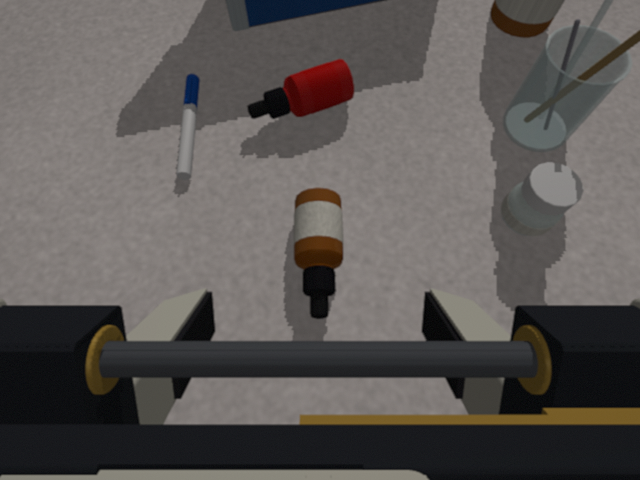

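The wrist view shows the amber bottle with its cap at about (283,319), centred between the open fingers. The red one is at (88,310) and the marker at (130,188), both clear. Approaching the cap aslant.

Request:
{"op": "play_rows", "data": {"rows": [[[0,0.22,-0.7],[0,0,0]],[[0,0.22,-0.7],[0,0,0]],[[0,0.22,-0.7],[0,0,0]],[[0,0.22,-0.7],[0,0,0]],[[0,0.22,-0.7],[0,0,0]],[[0,0.32,-0.38],[0,0,0]],[[0,0.32,-0.38],[0,0,0]],[[0,0.32,-0.38],[0,0,0]],[[0,0.32,-0.38],[0,0,0]],[[0,0,0],[0,0,0]]]}}

```text
time: 9.1
tool_pos: [522.9, -236.1, 20.4]
tcp_rot: [-3.139, -0.7, 1.57]
contact_force: [-0.6, -1.1, 1.4]
grip_width: 91.8
finger_force: 0.0
```

Request:
{"op": "play_rows", "data": {"rows": [[[0,0,0],[0,0,0]],[[0,0,0],[0,0,0]],[[0,0,0],[0,0,0]],[[0,0,0],[0,0,0]],[[0,0,0],[0,0,0]],[[0,0,0],[0,0,0]],[[0,0,0],[0,0,0]],[[0,0,0],[0,0,0]]], "hand": -0.8}}

```text
time: 10.1
tool_pos: [523.3, -237.3, 21.1]
tcp_rot: [-3.141, -0.698, 1.57]
contact_force: [0.4, -0.0, -0.2]
grip_width: 25.3
finger_force: 30.0
```

Request:
{"op": "play_rows", "data": {"rows": [[[0,0,0.5],[0,0,0]],[[0,0,1],[0,0,0]],[[0,0,1],[-0.5,0,0]],[[0,0,1],[-0.9,0,0]],[[0,0,0.5],[-0.9,0,0]],[[0,0,0],[-0.9,0,0]],[[0,0,0],[-0.9,0,0]],[[0,0,0],[-0.9,0,0]],[[0,0,0],[0,0,0]]]}}

```text
time: 11.22
tool_pos: [523.3, -235.3, 142.4]
tcp_rot: [3.141, -0.001, 1.573]
contact_force: [-0.6, 0.5, -1.4]
grip_width: 25.3
finger_force: 30.0
```

```bash
cat > sc.py <<'E'
from h import *
import sys
o=get_obs();print(o["time"],np.round(o["tool_pos"],1),np.round(o["tcp_rot"],3),np.round(o["joint_positions"],3),np.round(o["contact_force"],1),np.round(o["grip_width"],1))
p=np.array(o["tool_pos"]);V={}
for n in("scene","top"):
    f,*c=cam(n);r0,c0=[int(v) for v in proj(p,*c)]
    print(n,"tcp px",r0,c0)
    for q in("bottle","bottle_cap"):
        for r in pinpoint(q,n):
            if np.hypot(*(np.array(r["at"])-(r0,c0)))<90: print(n,q,np.round(r["at"],1),round(r["p"],2)); V.setdefault(q,{})[n]=(r["at"],c)
    if n=="scene": save(sys.argv[1],cv2.resize(f[max(0,r0-90):r0+90,max(0,c0-110):c0+110],None,fx=3,fy=3))
for q in V:
    if len(V[q])==2: print(q,tri(list(V[q].values())).round(1))
E
python3 sc.py s3
```

```text
11.225 [ 523.3 -235.3  142.4] [ 3.141e+00 -1.000e-03  1.573e+00] [-5.570e-01  5.220e-01  1.524e+00  1.000e-03  1.095e+00 -5.590e-01] [-0.6  0.5 -1.4] 25.3
scene tcp px 241 263
scene bottle [252.  289.6] 0.58
scene bottle_cap [242.5 262.1] 0.98
scene bottle_cap [247.8 333.4] 0.92
scene bottle_cap [250.9 288.8] 0.54
top tcp px 259 378
top bottle [261.2 348.5] 0.67
top bottle_cap [286.1 292.2] 0.77
bottle [ 525.1 -179.7   95.5]
bottle_cap [ 462.9 -105.9   37.7]
```

View pics/s3.png

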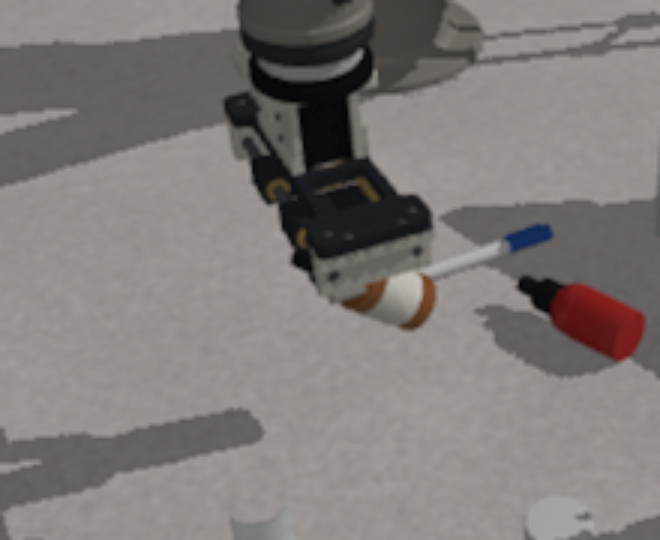

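The bottle is held rigidly in the jaws, about 50° from upright, with the tool straight down. I turn the remaining 50°.

Request:
{"op": "play_rows", "data": {"rows": [[[0,0,0],[-0.9,0,0]],[[0,0,0],[-0.9,0,0]],[[0,0,0],[-0.9,0,0]],[[0,0,0],[-0.9,0,0]],[[0,0,0],[-0.9,0,0]],[[0,0,0],[-0.9,0,0]],[[0,0,0],[-0.8,0,0]],[[0,0,0],[0,0,0]]]}}

```text
time: 12.52
tool_pos: [536.8, -225.6, 156.6]
tcp_rot: [-3.112, 0.819, 1.57]
contact_force: [0.2, 0.2, -2.0]
grip_width: 25.4
finger_force: 30.0
```

```bash
python3 sc.py s4
```

```text
12.525 [ 536.8 -225.6  156.6] [-3.112  0.819  1.57 ] [-0.147  0.587  1.684 -0.995  1.049  0.473] [ 0.2  0.2 -2. ] 25.4
scene tcp px 238 269
scene bottle [264.1 271.7] 0.71
scene bottle_cap [247.1 333.6] 0.74
scene bottle_cap [236.7 270.6] 0.69
top tcp px 252 374
top bottle [254.5 368.5] 0.61
top bottle_cap [198.1 416.5] 0.73
top bottle_cap [283.4 294.2] 0.71
bottle [ 538.9 -224.    89.6]
bottle_cap [ 463.6 -130.    93.3]
```

View pics/s4.png

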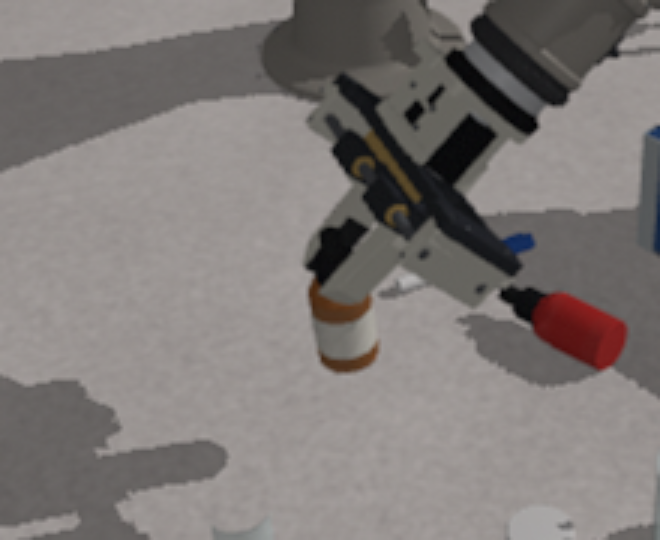

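The bottle is nearly upright, but joint 4 is at its limit. I yaw the hand about the vertical to relieve it.

Request:
{"op": "play_rows", "data": {"rows": [[[0,0,0],[0,0,0.8]],[[0,0,0],[0,0,0.8]],[[0,0,0],[0,0,0.8]],[[0,0,0],[0,0,0.8]],[[0,0,0],[0,0,0]]]}}

```text
time: 13.45
tool_pos: [554.1, -216.2, 190.9]
tcp_rot: [-3.082, 0.735, 2.006]
contact_force: [-0.0, 0.1, -1.6]
grip_width: 25.6
finger_force: 30.0
```

```bash
cat > st.py <<'E'
from h import *
o=get_obs();print(np.round(o["joint_positions"],3),np.round(o["tool_pos"],1),np.round(o["contact_force"],1),"z",R.from_euler('xyz',o["tcp_rot"]).as_matrix().round(3).tolist())
E
python3 st.py
```

```text
[-0.208  0.422  1.806 -0.996  0.749  0.084] [ 554.1 -216.2  190.9] [-0.   0.1 -1.6] z [[-0.313, 0.922, 0.228], [0.673, 0.385, -0.632], [-0.671, -0.044, -0.741]]
```

Request:
{"op": "play_rows", "data": {"rows": [[[0,0,0],[0,0,-0.9]],[[0,0,0],[0,0,-0.9]],[[0,0,0],[0,0,-0.9]],[[0,0,0],[0,0,-0.9]],[[0,0,0],[0,0,-0.9]],[[0,0,0],[0,0,-0.9]],[[0,0,0],[0,0,-0.9]],[[0,0,0],[0,0,-0.9]],[[0,0,0],[0,0,-0.9]],[[0,0,0],[0,0,0]]]}}

```text
time: 14.7
tool_pos: [555.3, -216.0, 188.8]
tcp_rot: [-3.079, 0.735, 0.877]
contact_force: [-0.2, -0.9, -2.4]
grip_width: 25.4
finger_force: 30.0
```

```bash
python3 st.py
```

```text
[-0.211  0.781  1.125 -0.603  1.673  0.581] [ 555.3 -216.   188.8] [-0.2 -0.9 -2.4] z [[0.474, 0.741, -0.476], [0.57, -0.67, -0.475], [-0.671, -0.046, -0.74]]
```

Request:
{"op": "play_rows", "data": {"rows": [[[0,0,-0.4],[-0.41,0.28,0]],[[0,0,-0.6],[-0.41,0.27,0]],[[0,0,-0.8],[0,0,0]],[[0,0,-0.8],[0,0,0]],[[0,0,-0.7],[0,0,0]],[[0,0,0],[0,0,0]]]}}

```text
time: 15.45
tool_pos: [554.2, -215.4, 89.1]
tcp_rot: [-3.097, 0.872, 0.867]
contact_force: [-0.1, -0.1, -2.0]
grip_width: 25.3
finger_force: 30.0
```

```bash
python3 st.py; python3 sc.py s5; python3 - <<'E'
from h import *
o=get_obs();M=R.from_euler('xyz',o["tcp_rot"]).as_matrix();print("bz",(M@[-.766,-.027,-.643]).round(3), "base est",(np.array(o["tool_pos"])-5*M[:,2]+M@(77.5*np.array([.766,.027,.643]))).round(1))
E
```

```text
[-0.172  0.946  1.163 -0.691  1.608  0.738] [ 554.2 -215.4   89.1] [-0.1 -0.1 -2. ] z [[0.416, 0.739, -0.529], [0.49, -0.673, -0.554], [-0.766, -0.029, -0.642]]
15.45 [ 554.2 -215.4   89.1] [-3.097  0.872  0.867] [-0.172  0.946  1.163 -0.691  1.608  0.738] [-0.1 -0.1 -2. ] 25.3
scene tcp px 267 280
scene bottle [292.2 282.5] 0.86
scene bottle [263.6 364.7] 0.84
scene bottle_cap [249.  335.5] 0.82
scene bottle_cap [265.6 278.6] 0.74
top tcp px 247 365
top bottle [251.7 362.5] 0.68
top bottle_cap [282.6 290.3] 0.92
top bottle_cap [247.1 367. ] 0.61
bottle [ 590.3 -135.   103.4]
bottle_cap [ 554.9 -217.9   95.2]
bz [-0.003  0.001  1.   ] base est [ 558.4 -212.7   17.7]
```

View pics/s5.png

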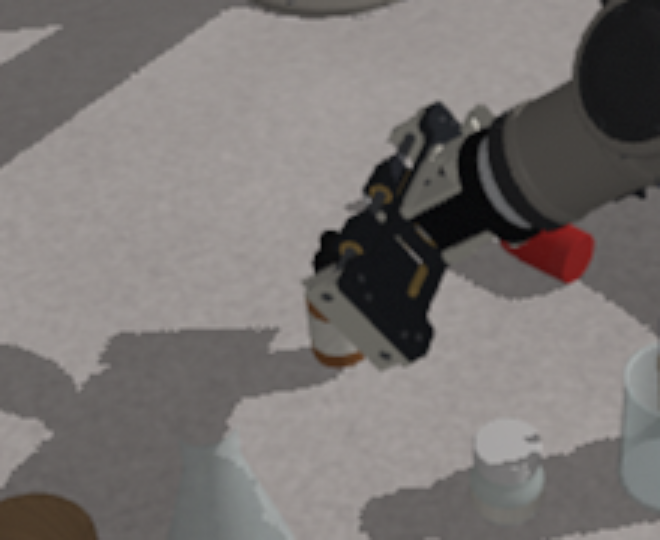

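The bottle is upright, with its base about 17 mm above the bench and clear of the bystanders. Lowering gently.

Request:
{"op": "play_rows", "data": {"rows": [[[0,0,-0.2],[0,0,0]],[[0,0,-0.2],[0,0,0]],[[0,0,-0.07],[0,0,0]],[[0,0,0],[0,0,0]]]}}

```text
time: 16.25
tool_pos: [555.0, -215.3, 76.5]
tcp_rot: [-3.101, 0.872, 0.864]
contact_force: [0.1, -0.4, -1.5]
grip_width: 25.5
finger_force: 30.0
```

Request:
{"op": "play_rows", "data": {"rows": [[[0,0,-0.05],[0,0,0]],[[0,0,-0.05],[0,0,0]],[[0,0,0],[0,0,0]]]}}

```text
time: 16.62
tool_pos: [555.1, -215.4, 75.9]
tcp_rot: [-3.104, 0.873, 0.861]
contact_force: [-1.2, 2.0, 8.3]
grip_width: 25.1
finger_force: 30.0
```

The base is on the bench (8 N). I release it and back off along the tool axis.

Request:
{"op": "play_rows", "data": {"rows": [[[0,0,0.04],[0,0,0]],[[0,0,0],[0,0,0]],[[0,0,0],[0,0,0]],[[0,0,0],[0,0,0]],[[0,0,0],[0,0,0]],[[0,0,0],[0,0,0]]], "hand": 0.6}}

```text
time: 17.38
tool_pos: [555.1, -215.3, 75.0]
tcp_rot: [-3.101, 0.871, 0.864]
contact_force: [0.8, -0.3, 0.5]
grip_width: 72.7
finger_force: 0.0
```

Request:
{"op": "play_rows", "data": {"rows": [[[0.2,0.2,0.24],[0,0,0]],[[0.4,0.4,0.48],[0,0,0]],[[0.5,0.5,0.6],[0,0,0]],[[0.6,0.6,0.9],[0,0,0]],[[0.3,0.3,1],[0,0,0]],[[0,0,1],[0,0,0]],[[0,0,0],[0,0,0]]]}}

```text
time: 18.25
tool_pos: [616.3, -154.7, 204.7]
tcp_rot: [-3.109, 0.868, 0.858]
contact_force: [0.5, 0.1, 0.4]
grip_width: 73.3
finger_force: 0.0
```

```bash
cat > up.py <<'E'
from h import *
V={}
for n in("scene","top","wrist"):
    f,*c=cam(n)
    for q,P in(("bottle",(558,-213,0)),("bottle_cap",(558,-213,78))):
        t=proj(P,*c)
        L=[r["at"] for r in pinpoint(q,n) if np.hypot(*(np.array(r["at"])-t))<45]
        if L:
            a=min(L,key=lambda a:np.hypot(*(np.array(a)-t)));V.setdefault(q,[]).append((a,c));print(n,q,np.round(a,1),t.round(1),onz(a,P[2],*c).round(1))
for q in V:
    if len(V[q])>1: print(q,tri(V[q]).round(1))
E
python3 st.py; python3 up.py
```

```text
[-0.08   0.94   0.83  -0.686  1.918  0.592] [ 616.3 -154.7  204.7] [0.5 0.1 0.4] z [[0.423, 0.74, -0.523], [0.489, -0.672, -0.556], [-0.763, -0.021, -0.646]]
scene bottle [297.6 282.7] [299.  284.5] [ 552.3 -214.9    0. ]
top bottle [253.5 362.3] [251.4 361.3] [ 553.  -215.2    0. ]
top bottle_cap [249.9 365. ] [246.8 364.2] [ 551.4 -214.5   78. ]
wrist bottle [103.1 319. ] [ 95.1 321.6] [ 550.6 -218.1    0. ]
wrist bottle_cap [181.  315.7] [178.5 318.9] [ 554.  -213.9   78. ]
bottle [ 553.  -215.5    2.1]
bottle_cap [ 552.  -215.1   76.4]
```

The bottle stands upright at about (552.5,-215). For placing, the camera must face away from the lid, so I turn the tool y axis to about -158.5°. Computing the turns.

```bash
cat > rot.py <<'E'
from h import *
import sys
o=get_obs();M=R.from_euler('xyz',o["tcp_rot"]);ax=np.cross(M.as_matrix()[:,2],[0,0,-1]);s=np.linalg.norm(ax);rv=ax/s*np.arccos(-M.as_matrix()[2,2]) if s>1e-6 else ax
Y=(R.from_rotvec(rv)*M).as_matrix()[:,1]
print(np.round(o["tool_pos"],1),"untilt units",(np.degrees(rv)/8).round(2),"yaw after",np.degrees(np.arctan2(Y[1],Y[0])).round(1))
E
python3 rot.py
```

```text
[ 614.9 -155.3  201. ] untilt units [ 4.53 -4.31  0.  ] yaw after -41.6
```

Request:
{"op": "play_rows", "data": {"rows": [[[-0.3,-0.285,0],[0.65,-0.616,0]],[[-0.3,-0.285,0],[0.65,-0.616,0]],[[-0.3,-0.285,0],[0.65,-0.616,0]],[[-0.3,-0.285,0],[0.65,-0.616,0]],[[-0.3,-0.285,0],[0.65,-0.616,0]],[[-0.3,-0.285,0],[0.65,-0.616,0]],[[-0.3,-0.285,0],[0.63,-0.61,0]],[[0,0,0],[0,0,-0.86]],[[0,0,0],[0,0,-0.86]],[[0,0,0],[0,0,-0.86]],[[0,0,0],[0,0,-0.86]],[[0,0,0],[0,0,-0.86]]]}}

```text
time: 20.2
tool_pos: [551.9, -215.2, 201.6]
tcp_rot: [3.141, -0.0, 0.241]
contact_force: [-0.4, 0.1, 0.0]
grip_width: 73.5
finger_force: 0.0
```

Request:
{"op": "play_rows", "data": {"rows": [[[0,0,0],[0,0,-0.86]],[[0,0,0],[0,0,-0.86]],[[0,0,0],[0,0,-0.86]],[[0,0,0],[0,0,-0.86]],[[0,0,0],[0,0,-0.86]],[[0,0,0],[0,0,-0.86]],[[0,0,0],[0,0,-0.86]],[[0,0,0],[0,0,-0.86]],[[0,0,0],[0,0,-0.86]],[[0,0,0],[0,0,-0.86]],[[0,0,0],[0,0,-0.86]],[[0,0,0],[0,0,-0.86]]]}}

```text
time: 21.7
tool_pos: [551.9, -215.1, 201.5]
tcp_rot: [3.141, -0.001, -1.2]
contact_force: [0.6, 0.3, 0.3]
grip_width: 73.3
finger_force: 0.0
```

```bash
python3 rot.py; python3 st.py; python3 up.py
```

```text
[ 551.9 -215.1  201.5] untilt units [ 0.01 -0.01  0.  ] yaw after -158.8
[-5.000e-01  4.970e-01  1.390e+00 -1.000e-03  1.255e+00  2.271e+00] [ 551.9 -215.1  201.5] [0.6 0.3 0.3] z [[0.362, -0.932, -0.001], [-0.932, -0.362, -0.001], [0.001, 0.001, -1.0]]
scene bottle [297.5 283. ] [299.  284.5] [ 552.3 -214.2    0. ]
scene bottle_cap [273.7 282.4] [272.1 282.2] [ 562.8 -214.6   78. ]
top bottle [251.9 363.3] [251.4 361.3] [ 556.7 -217.6    0. ]
top bottle_cap [251.1 364.5] [246.8 364.2] [ 548.8 -213.4   78. ]
wrist bottle [222.5 313.5] [217.6 309.6] [ 553.1 -210.1    0. ]
wrist bottle_cap [244.2 315.6] [241.5 307.4] [ 551.9 -213.3   78. ]
bottle [ 555.2 -214.7    5.2]
bottle_cap [ 550.9 -211.9   68.1]
```

Request:
{"op": "play_rows", "data": {"rows": [[[0.02,0.03,-0.7],[0,0,-0.28]],[[0,0,-0.8],[0,0,-0.28]],[[0,0,-0.8],[0,0,0]],[[0,0,-0.8],[0,0,0]],[[0,0,-0.6],[0,0,0]],[[0,0,-0.52],[0,0,0]],[[0,0,0],[0,0,0]]]}}

```text
time: 23.02
tool_pos: [552.1, -213.9, 74.0]
tcp_rot: [3.139, 0.001, -1.274]
contact_force: [0.0, 0.0, 0.9]
grip_width: 73.4
finger_force: 0.0
```

Request:
{"op": "play_rows", "data": {"rows": [[[0,0,0],[0,0,0]],[[0,0,0],[0,0,0]],[[0,0,0],[0,0,0]],[[0,0,0],[0,0,0]],[[0,0,0],[0,0,0]],[[0,0,0],[0,0,0]]], "hand": -0.8}}

```text
time: 23.78
tool_pos: [552.7, -214.2, 75.1]
tcp_rot: [3.141, -0.001, -1.274]
contact_force: [0.4, 0.1, 1.0]
grip_width: 25.3
finger_force: 30.0
```

Request:
{"op": "play_rows", "data": {"rows": [[[0,0,0.5],[0,0,0]],[[0,0,1],[0,0,0]],[[0,0,1],[0,0,0]],[[0,0,1],[0,0,0]],[[0,0.2,1],[0,0,0]],[[-0.1,0.6,0.6],[0,0,0]],[[-0.15,0.95,0],[0,0,0]],[[-0.15,0.95,0],[0,0,0]],[[-0.15,0.95,0],[0,0,0]],[[-0.15,0.95,0],[0,0,0]],[[-0.15,0.95,0],[0,0,0]],[[-0.15,0.95,0],[0,0,0]]]}}

```text
time: 25.28
tool_pos: [521.6, -17.3, 228.1]
tcp_rot: [3.14, -0.0, -1.274]
contact_force: [0.4, -0.9, -1.3]
grip_width: 24.9
finger_force: 30.0
```

Request:
{"op": "play_rows", "data": {"rows": [[[-0.15,0.95,0],[0,0,0]],[[-0.15,0.95,0],[0,0,0]],[[-0.12,0.95,0],[0,0,0]],[[-0.1,0.95,0],[0,0,0]],[[-0.1,0.95,0],[0,0,0]],[[-0.1,0.95,0],[0,0,0]],[[0,0.3,0],[0,0,0]],[[0,0,0],[0,0,0]]]}}

```text
time: 26.28
tool_pos: [500.6, 161.2, 228.0]
tcp_rot: [3.14, -0.001, -1.273]
contact_force: [0.4, 0.3, -2.2]
grip_width: 25.2
finger_force: 30.0
```

```bash
python3 st.py; python3 w.py w6; python3 - <<'E'
from h import *
n="top";f,*c=cam(n);save("t6",cv2.resize(f[170:350,90:310],None,fx=3,fy=3))
E
```

```text
[ 1.660e-01  3.550e-01  1.541e+00 -1.000e-03  1.246e+00  3.010e+00] [500.6 161.2 228. ] [ 0.4  0.3 -2.2] z [[0.294, -0.956, -0.001], [-0.956, -0.294, -0.001], [0.001, 0.001, -1.0]]
26.275 [500.6 161.2 228. ] [ 3.140e+00 -1.000e-03 -1.273e+00] [ 1.660e-01  3.550e-01  1.541e+00 -1.000e-03  1.246e+00  3.010e+00]
bottle [206.9 174.9] 0.94 [629.1 194.    8. ]
bottle [207.4 380.9] 0.79 [444.8 137.7   8. ]
bottle [267.5 315.6] 0.7 [485.8 212.7   8. ]
bottle [206.6 247.7] 0.57 [564.2 173.7   8. ]
bottle [60.1 38.3] 0.38 [764.  104.1   8. ]
bottle [205.9 280. ] 0.28 [535.5 164.1   8. ]
bottle_cap [328.1 317.7] 0.55 [476.8 235.   86. ]
hinge [308.1 264.7] 0.74 [522.2 217.6 112. ]
case [208.8 281.5] 0.67 [533.6 168.1   0. ]
```

View pics/w6.png

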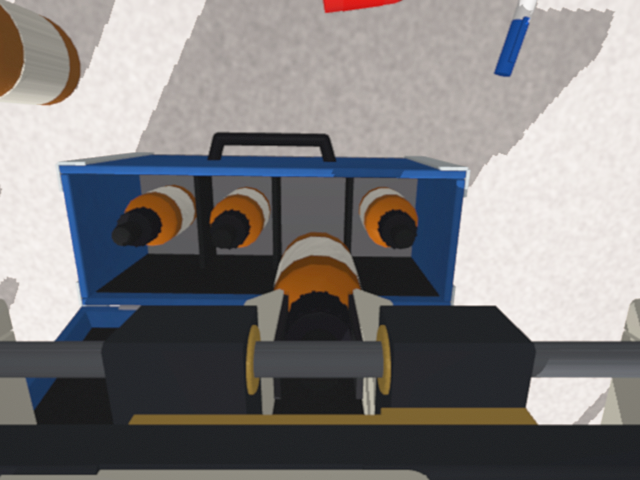

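```bash
python3 - <<'E'
from h import *
f,*c=cam("wrist")
g=cv2.cvtColor(f,cv2.COLOR_RGB2GRAY)
print("blue cols row 178:",[ (x,f[178,x].tolist()) for x in list(range(56,84,3))+list(range(408,472,4))])
print("row 240 partitions:",np.nonzero(g[225,190:440]<45)[0]+190)
u=np.array([np.cos(.2918),np.sin(.2918)]);v=np.array([-u[1],u[0]])
def cc(P): d=P[:2]-[534.1,170.5]; return np.round([d@v,-(d@u)],1)
for nm,p,z in(("nearL",(162,62),112),("nearR",(171,467),112),("hinge-side inner L",(304,82),112),("hsR",(304,450),112)): 
    P=onz(p,z,*c);print(nm,P.round(1),cc(P))
o=get_obs();print("tcp",cc(np.array(o["tool_pos"])))
for p in((179,276),(179,348),(179,203)): print("part top?",cc(onz(p,50,*c)),cc(onz(p,58,*c)))
E
```

```text
blue cols row 178: [(56, [238, 232, 230]), (59, [213, 219, 222]), (62, [58, 100, 167]), (65, [47, 97, 165]), (68, [40, 80, 136]), (71, [28, 54, 90]), (74, [27, 54, 91]), (77, [28, 56, 91]), (80, [28, 56, 90]), (83, [27, 54, 91]), (408, [53, 102, 177]), (412, [49, 99, 171]), (416, [51, 100, 172]), (420, [50, 100, 173]), (424, [49, 99, 172]), (428, [49, 101, 173]), (432, [48, 100, 169]), (436, [48, 100, 171]), (440, [50, 101, 170]), (444, [50, 99, 170]), (448, [48, 100, 168]), (452, [49, 101, 172]), (456, [48, 101, 174]), (460, [48, 99, 172]), (464, [50, 96, 164]), (468, [224, 229, 229])]
row 240 partitions: [198 199 200 201 202 203 204 205 206 207 208 209 212 213 214 215 216 217
 218 219 220 221 222 223 224 225 226 227 228 229 230 231 232 233 234 235
 236 237 238 239 240 241 242 243 244 245 246 247 248 274 275 276 277 278
 279 280 345 346 347 348 349 350 351 379 380 381 382 383 384 385 386 387
 388 389 390 391 392 393 394 395 396 397 398 399 400 401 402 403 404 405
 406 407 408 409 410 411 412 413 414]
nearL [674.9 154.9 112. ] [ -55.5 -130.4]
nearR [421.9  83.5 112. ] [-51.  132.5]
hinge-side inner L [649.5 251.9 112. ] [  44.8 -134. ]
hsR [396.2 174.6 112. ] [ 43.6 130.9]
tcp [-0.2 34.5]
part top? [-37.7   1.4] [-38.6   2.2]
part top? [-38.   59.8] [-38.9  59.2]
part top? [-37.4 -57.8] [-38.4 -55.5]
```

The wrist view shows the bottle above the free place, partitions at columns 277 and 348, and neighbours clear. I shift about 4 mm and lower.

Request:
{"op": "play_rows", "data": {"rows": [[[0.13,-0.03,0],[0,0,0]],[[0,0,-0.5],[0,0,0]],[[0,0,-0.6],[0,0,0]],[[0,0,-0.6],[0,0,0]],[[0,0,-0.6],[0,0,0]],[[0,0,-0.6],[0,0,0]],[[0,0,-0.6],[0,0,0]],[[0,0,0],[0,0,0]]]}}

```text
time: 27.72
tool_pos: [503.6, 159.6, 121.0]
tcp_rot: [3.137, -0.0, -1.274]
contact_force: [-0.6, -0.5, -1.7]
grip_width: 25.3
finger_force: 30.0
```

Request:
{"op": "play_rows", "data": {"rows": [[[0,0,-0.4],[0,0,0]],[[0,0,-0.4],[0,0,0]],[[0,0,-0.25],[0,0,0]],[[0,0,0],[0,0,0]],[[0,0,0],[0,0,0]]]}}

```text
time: 28.35
tool_pos: [505.2, 159.9, 91.8]
tcp_rot: [3.142, -0.001, -1.274]
contact_force: [-0.2, -0.5, -1.8]
grip_width: 25.3
finger_force: 30.0
```

Request:
{"op": "play_rows", "data": {"rows": [[[0,0,-0.1],[0,0,0]],[[0,0,-0.1],[0,0,0]],[[0,0,-0.05],[0,0,0]],[[0,0,0],[0,0,0]]]}}

```text
time: 28.85
tool_pos: [504.9, 159.9, 83.9]
tcp_rot: [3.141, -0.001, -1.274]
contact_force: [-0.1, -0.6, -2.0]
grip_width: 25.2
finger_force: 30.0
```

Request:
{"op": "play_rows", "data": {"rows": [[[0,0,-0.04],[0,0,0]],[[0,0,-0.03],[0,0,0]],[[0,0,0],[0,0,0]]]}}

```text
time: 29.22
tool_pos: [505.5, 160.0, 83.0]
tcp_rot: [-3.141, -0.001, -1.274]
contact_force: [-0.4, -1.7, 6.3]
grip_width: 25.2
finger_force: 30.0
```

The bottle is seated (6 N). I open only to 37 mm so the fingers keep clear of the neighbours, then rise.

Request:
{"op": "play_rows", "data": {"rows": [[[0,0,0.03],[0,0,0]],[[0,0,0],[0,0,0]],[[0,0,0],[0,0,0]],[[0,0,0],[0,0,0]]], "hand": -0.2}}

```text
time: 29.72
tool_pos: [504.9, 159.9, 82.7]
tcp_rot: [3.141, -0.001, -1.274]
contact_force: [-0.0, -1.0, -0.0]
grip_width: 36.6
finger_force: 0.0
```

Request:
{"op": "play_rows", "data": {"rows": [[[0,0,0.3],[0,0,0]],[[0,0,0.6],[0,0,0]],[[0,0,1],[0,0,0]],[[0,0,1],[0,0,0]],[[0,0,1],[0,0,0]],[[0,0,1],[0,0,0]],[[0,0,1],[0,0,0]],[[0,0,1],[0,0,0]],[[0,0,0],[0,0,0]]]}}

```text
time: 30.85
tool_pos: [505.9, 160.1, 292.8]
tcp_rot: [-3.137, -0.002, -1.274]
contact_force: [-0.5, -0.2, 0.2]
grip_width: 36.4
finger_force: 0.0
```

```bash
python3 w.py w7; python3 st.py; python3 - <<'E'
from h import *
C={}
r={}
for n in("scene","top","wrist"):
    f,*c=cam(n);P=[x for x in pinpoint("lid_edge",n)]
    if P: r[n]=(P[0]["at"],c);print(n,P[0]["p"],P[0]["at"])
if len(r)>1:
    X=tri(list(r.values()));d=X[:2]-[534.1,170.5];print(X.round(1),"case x",-np.sin(.2918)*d[0]+np.cos(.2918)*d[1])
E
```

```text
30.85 [505.9 160.1 292.8] [-3.137e+00 -2.000e-03 -1.274e+00] [ 1.620e-01  3.140e-01  1.419e+00 -1.000e-03  1.403e+00  3.008e+00]
bottle [198.2 376.6] 0.92 [446.1 137.6   8. ]
bottle [  8.9 327.3] 0.74 [552.7 -21.6   8. ]
bottle [199.5 261.1] 0.72 [566.6 176.2   8. ]
bottle [206.1 322.6] 0.62 [500.  163.4   8. ]
bottle_cap [217.  321.4] 0.97 [502.9 159.3  86. ]
free_place [277.3 282.9] 0.31 [519.2 257.    8. ]
lid_edge [391.  269.9] 0.82 [508.7 261.9 205. ]
hinge [279.  280.9] 0.56 [522.3 217.7 112. ]
hinge [ 22.2 497.6] 0.45 [424.2 -23.8 112. ]
hinge [215.7 321.3] 0.43 [505.1 152.8 112. ]
case [200.9 290.9] 0.74 [535.1 169.6   0. ]
[ 1.620e-01  3.180e-01  1.424e+00 -1.000e-03  1.402e+00  3.008e+00] [504.7 159.8 289. ] [-0.7  0.8 -0.4] z [[0.292, -0.956, -0.002], [-0.956, -0.292, -0.001], [0.001, 0.002, -1.0]]
scene 0.58 [154.1, 460.8]
wrist 0.6 [392.4, 271.8]
[507.2 259.  210.4] case x 92.48160252538436
```

View pics/w7.png

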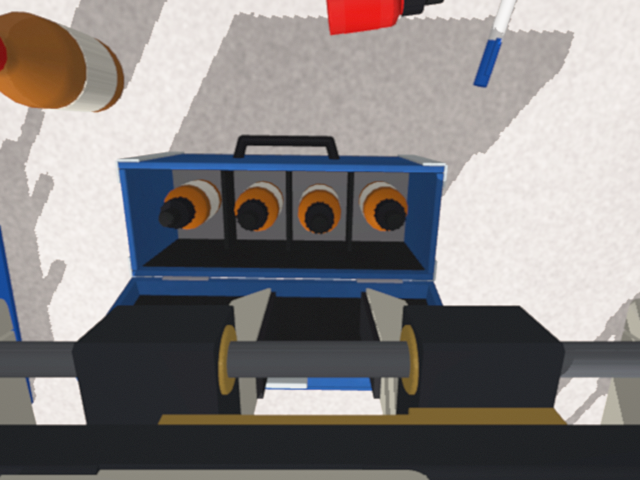

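The wrist view shows all four bottles upright, with ours at (210,320) centred in its place, and the lid still open. Now the lid: closed fingers go behind its outer face at mid-length.

Request:
{"op": "play_rows", "data": {"rows": [[[-0.055,0.9,0],[0,0,0]],[[-0.055,0.9,0],[0,0,0]],[[-0.055,0.9,0],[0,0,0]],[[-0.055,0.9,0],[0,0,0]],[[-0.055,0.9,0],[0,0,0]],[[0,0,-0.7],[0,0,0]],[[0,0,-0.7],[0,0,0]],[[0,0,-0.7],[0,0,0]],[[0,0,-0.7],[0,0,0]],[[0,0,0],[0,0,0]]], "hand": -1}}

```text
time: 32.75
tool_pos: [505.7, 269.1, 214.4]
tcp_rot: [-3.126, 0.052, -1.217]
contact_force: [-24.2, 23.5, 53.6]
grip_width: 0.6
finger_force: 35.1
```

```bash
cat > lid.py <<'E'
from h import *
v=np.array([-np.sin(.2918),np.cos(.2918)]);O=np.array([534.1,170.5])
def case(P): d=np.array(P)[:2]-O; return d@v,-(d@[v[1],-v[0]]),P[2]
p=get_obs()["tool_pos"];print("case",np.round(case(p),1),get_obs()["contact_force"])
q=np.array(p)
for th in [1.8,1.57,1.35,1.15,.95,.75,.6,.45,.3,.2,.1,.05,0]:
    d=np.array([-np.cos(th),np.sin(th)]);n=np.array([np.sin(th),np.cos(th)])
    T=np.array([50,112])+85*d+22*n
    if th>1.6: T[0]=50-100*np.cos(th)+22*np.sin(th)
    t=np.r_[O+v*(T[0]+9.5),T[1]+14]; print(th,t.round(1),((t-q)/30).round(2)); q=t
E
python3 lid.py
```

```text
case [102.6  -1.2 214.4] [-24.22329236  23.45731414  53.60839963]
1.8 [504.3 269.8 203.8] [-0.05  0.02 -0.36]
1.57 [510.7 248.5 211. ] [ 0.21 -0.71  0.24]
1.35 [516.2 230.2 213.8] [ 0.18 -0.61  0.09]
1.15 [521.2 213.5 212.6] [ 0.17 -0.56 -0.04]
0.95 [526.1 197.3 207.9] [ 0.16 -0.54 -0.15]
0.75 [530.6 182.3 200. ] [ 0.15 -0.5  -0.26]
0.6 [533.6 172.2 192.2] [ 0.1  -0.34 -0.26]
0.45 [536.2 163.3 182.8] [ 0.09 -0.29 -0.31]
0.3 [538.5 155.9 172.1] [ 0.07 -0.25 -0.35]
0.2 [539.7 151.9 164.4] [ 0.04 -0.14 -0.26]
0.1 [540.7 148.6 156.4] [ 0.03 -0.11 -0.27]
0.05 [541.1 147.2 152.2] [ 0.01 -0.05 -0.14]
0 [541.4 146.1 148. ] [ 0.01 -0.04 -0.14]
```

The last joint's limit stopped the shift short, so the hand came down on the lid edge. Lifting off at once.

Request:
{"op": "play_rows", "data": {"rows": [[[0,0,0.6],[0,0,0]],[[0,0,1],[0,0,0]],[[0,0,1],[0,0,0.4]],[[0,0,0],[0,0,0.4]]]}}

```text
time: 33.25
tool_pos: [508.1, 261.0, 285.4]
tcp_rot: [-3.134, 0.037, -1.105]
contact_force: [-0.6, -0.4, -0.7]
grip_width: 0.5
finger_force: 0.0
```

```bash
python3 st.py; python3 - <<'E'
from h import *
r={}
for n in("scene","top"):
    f,*c=cam(n);P=pinpoint("lid_edge",n)
    print(n,[(np.round(x["at"],1).tolist(),round(x["p"],2)) for x in P])
    if P: r[n]=(P[0]["at"],c)
if len(r)>1:
    X=tri(list(r.values()));d=X[:2]-[534.1,170.5];print(X.round(1),"case x",-np.sin(.2918)*d[0]+np.cos(.2918)*d[1])
E
```

```text
[0.32  0.395 1.321 0.038 1.424 2.991] [508.1 261.  285.4] [-0.6 -0.4 -0.7] z [[0.449, -0.894, -0.01], [-0.893, -0.449, 0.036], [-0.037, -0.008, -0.999]]
scene [([160.1, 462.8], 0.92), ([365.6, 245.7], 0.7)]
top [([266.1, 116.0], 0.6), ([313.3, 513.7], 0.38)]
[511.1 264.  196. ] case x 96.1620981665782
```

Request:
{"op": "play_rows", "data": {"rows": [[[0,0,0],[-0.13,-0.04,0.7]],[[0,0,0],[-0.13,-0.03,0.7]],[[-0.14,0.43,0],[0,0,0.6]],[[-0.15,0.43,0],[0,0,0]],[[-0.15,0.43,0],[0,0,0]],[[0,0,0],[0,0,0]]]}}

```text
time: 34.2
tool_pos: [493.2, 300.1, 282.5]
tcp_rot: [3.133, 0.002, -0.827]
contact_force: [0.1, -0.1, 0.1]
grip_width: 0.7
finger_force: 0.0
```

```bash
python3 st.py; sed -i 's/+9.5),/+16),/' lid.py; python3 lid.py|head -1
```

```text
[ 4.150e-01  4.180e-01  1.292e+00 -1.000e-03  1.440e+00  2.813e+00] [493.2 300.1 282.5] [ 0.1 -0.1  0.1] z [[0.677, -0.736, -0.008], [-0.736, -0.677, -0.005], [-0.002, 0.009, -1.0]]
case [135.9   1.9 282.5] [ 0.10739698 -0.13843101  0.0985829 ]
```

Request:
{"op": "play_rows", "data": {"rows": [[[0,0,-0.6],[0,0,0]],[[0,0,-0.7],[0,0,0]],[[0,0,-0.7],[0,0,0]],[[0,0,-0.6],[0,0,0]],[[0,0,0],[0,0,0]]]}}

```text
time: 34.83
tool_pos: [493.1, 298.5, 203.4]
tcp_rot: [3.13, 0.002, -0.829]
contact_force: [-0.8, 0.2, -0.3]
grip_width: 0.6
finger_force: 0.0
```

```bash
python3 lid.py
```

```text
case [134.4   2.4 203.4] [-0.8389729   0.19919187 -0.28423032]
1.8 [502.4 276.  203.8] [ 0.31 -0.75  0.01]
1.57 [508.8 254.7 211. ] [ 0.21 -0.71  0.24]
1.35 [514.3 236.4 213.8] [ 0.18 -0.61  0.09]
1.15 [519.3 219.7 212.6] [ 0.17 -0.56 -0.04]
0.95 [524.2 203.5 207.9] [ 0.16 -0.54 -0.15]
0.75 [528.7 188.5 200. ] [ 0.15 -0.5  -0.26]
0.6 [531.7 178.4 192.2] [ 0.1  -0.34 -0.26]
0.45 [534.4 169.6 182.8] [ 0.09 -0.29 -0.31]
0.3 [536.6 162.2 172.1] [ 0.07 -0.25 -0.35]
0.2 [537.8 158.1 164.4] [ 0.04 -0.14 -0.26]
0.1 [538.8 154.8 156.4] [ 0.03 -0.11 -0.27]
0.05 [539.2 153.5 152.2] [ 0.01 -0.05 -0.14]
0 [539.6 152.3 148. ] [ 0.01 -0.04 -0.14]
```

Request:
{"op": "play_rows", "data": {"rows": [[[0.15,-0.37,0],[0,0,0]],[[0.15,-0.38,0],[0,0,0]],[[0.1,-0.36,0.12],[0,0,0]],[[0.1,-0.35,0.12],[0,0,0]],[[0.09,-0.3,0.05],[0,0,0]],[[0.09,-0.31,0.04],[0,0,0]],[[0,0,0],[0,0,0]]]}}

```text
time: 35.7
tool_pos: [515.0, 236.4, 216.4]
tcp_rot: [3.136, 0.001, -0.829]
contact_force: [-0.8, 1.8, 2.4]
grip_width: 0.2
finger_force: 1.4
```

Request:
{"op": "play_rows", "data": {"rows": [[[0.08,-0.28,-0.02],[0,0,0]],[[0.08,-0.28,-0.02],[0,0,0]],[[0.08,-0.27,-0.08],[0,0,0]],[[0.08,-0.27,-0.08],[0,0,0]],[[0.08,-0.25,-0.13],[0,0,0]],[[0.08,-0.25,-0.13],[0,0,0]],[[0,0,0],[0,0,0]]]}}

```text
time: 36.58
tool_pos: [528.4, 188.1, 200.0]
tcp_rot: [3.131, 0.002, -0.829]
contact_force: [-0.4, -0.4, 0.3]
grip_width: 0.4
finger_force: 0.2
```

```bash
cat > le.py <<'E'
from h import *
r={}
for n in("scene","top"):
    f,*c=cam(n)
    for q in("lid_edge","lid"):
        P=pinpoint(q,n) if q=="lid_edge" else spot_in(q,n);print(n,q,[(np.round(x["at"],1).tolist(),round(x["p"],2)) for x in P[:3]])
        if P and q=="lid_edge": r[n]=(P[0]["at"],c)
    v=np.array([-np.sin(.2918),np.cos(.2918)])
    for th in(1.8,1.4,1.1,.8,.6,.3,0):
        x=50-100*np.cos(th)+22*np.sin(th);z=112+100*np.sin(th)+22*np.cos(th)
        print(th,proj(np.r_[np.array([534.1,170.5])+v*x,z],*c).round(),end=" ")
    print()
if len(r)>1:
    X=tri(list(r.values()));d=X[:2]-[534.1,170.5];print(X.round(1),"case x",d@v)
E
python3 le.py
```

```text
scene lid_edge [([171.9, 435.9], 0.69), ([312.8, 467.9], 0.68)]
scene lid [([189.8, 446.9], 0.78)]
1.8 [157. 460.] 1.4 [159. 450.] 1.1 [164. 442.] 0.8 [174. 434.] 0.6 [181. 428.] 0.3 [193. 422.] 0 [206. 417.] 
top lid_edge [([251.8, 170.3], 0.57)]
top lid [([242.6, 165.7], 0.91), ([305.0, 206.0], 0.41)]
1.8 [267. 114.] 1.4 [260. 133.] 1.1 [256. 149.] 0.8 [252. 166.] 0.6 [250. 177.] 0.3 [249. 190.] 0 [249. 200.] 
[537.5 163.3 203.6] case x -7.852303728986573
```

The lid is at about 0.8 rad and following. Continuing.

Request:
{"op": "play_rows", "data": {"rows": [[[0.05,-0.17,-0.13],[0,0,0]],[[0.05,-0.17,-0.13],[0,0,0]],[[0.05,-0.15,-0.15],[0,0,0]],[[0.04,-0.14,-0.16],[0,0,0]],[[0.04,-0.13,-0.17],[0,0,0]],[[0.03,-0.12,-0.18],[0,0,0]],[[0.02,-0.07,-0.13],[0,0,0]],[[0.02,-0.07,-0.13],[0,0,0]],[[0,0,0],[0,0,0]]]}}

```text
time: 38.0
tool_pos: [537.3, 158.4, 164.8]
tcp_rot: [3.132, 0.002, -0.828]
contact_force: [0.1, 0.1, 1.2]
grip_width: 0.3
finger_force: 0.4
```

Request:
{"op": "play_rows", "data": {"rows": [[[0.02,-0.06,-0.13],[0,0,0]],[[0.01,-0.05,-0.14],[0,0,0]],[[0.01,-0.05,-0.14],[0,0,0]],[[0,0,-0.07],[0,0,0]],[[0,0,0],[0,0,0]]]}}

```text
time: 38.62
tool_pos: [538.4, 153.8, 150.5]
tcp_rot: [3.132, 0.002, -0.828]
contact_force: [-0.6, -0.3, 1.4]
grip_width: 0.4
finger_force: 0.2
```

Now small steps down until the force rises against the rim.

Request:
{"op": "play_rows", "data": {"rows": [[[0,0,-0.05],[0,0,0]],[[0,0,-0.05],[0,0,0]],[[0,0,0],[0,0,0]]]}}

```text
time: 39.0
tool_pos: [538.6, 153.6, 148.2]
tcp_rot: [3.133, 0.001, -0.828]
contact_force: [-1.1, -2.8, 4.9]
grip_width: 0.8
finger_force: 2.5
```

Request:
{"op": "play_rows", "data": {"rows": [[[0,0,-0.03],[0,0,0]],[[0,0,-0.03],[0,0,0]],[[0,0,0],[0,0,0]]]}}

```text
time: 39.38
tool_pos: [538.6, 153.6, 148.1]
tcp_rot: [3.134, 0.0, -0.828]
contact_force: [-4.5, -3.3, 16.9]
grip_width: 0.8
finger_force: 8.2
```

Request:
{"op": "play_rows", "data": {"rows": [[[0,0,-0.02],[0,0,0]],[[0,0,0],[0,0,0]],[[0,0,0.3],[0,0,0]],[[0,0,1],[0,0,0]],[[0,0,1],[0,0,0]],[[0,0,1],[0,0,0]],[[0,0,1],[0,0,0]],[[0,0,0],[0,0,0]]]}}

```text
time: 40.38
tool_pos: [539.5, 154.1, 276.5]
tcp_rot: [3.137, -0.001, -0.828]
contact_force: [-0.4, 0.7, -0.4]
grip_width: 0.3
finger_force: 0.0
```

```bash
python3 le.py; python3 st.py
```

```text
scene lid_edge [([203.3, 416.8], 0.66)]
scene lid [([205.7, 435.4], 0.87), ([333.2, 335.2], 0.5)]
1.8 [157. 460.] 1.4 [159. 450.] 1.1 [164. 442.] 0.8 [174. 434.] 0.6 [181. 428.] 0.3 [193. 422.] 0 [206. 417.] 
top lid_edge [([249.4, 206.1], 0.7)]
top lid [([258.8, 192.9], 0.96)]
1.8 [267. 114.] 1.4 [260. 133.] 1.1 [256. 149.] 0.8 [252. 166.] 0.6 [250. 177.] 0.3 [249. 190.] 0 [249. 200.] 
[549.3 112.5 143.5] case x -59.86647548031317
[ 0.143  0.39   1.36  -0.004  1.401  2.543] [538.2 153.6 273.2] [ 0.3  0.3 -0. ] z [[0.676, -0.737, -0.01], [-0.737, -0.676, -0.005], [-0.003, 0.011, -1.0]]
```

```bash
python3 -c "
from plant import bot; print(bot.close_job())"
```

```text
the job is handed in; nothing more can be done
None
```

The bottle is standing upright in the free place, set down gently, and the lid is shut (about 17 N against the rim, fingertips at the shut height of 134 mm); the job is handed in, but while getting behind the lid I once pressed the closed hand onto its edge with about 63 N, over the 40 N limit if that contact counts.

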